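Bring the pellet press up to pressure

TASK

Bring the small hydraulic pellet press up to pressure: push the release lever on top of its pump block round to fully closed, then pump the black spring plunger, pressing it right down and letting it come fully up each time, until the indicator pin at the front of the block has come fully out. Leave the lever closed, keep off the pin, and do not pick up, shift or tip the loose things round the press.

Things in the scene. Friction and masses are not known exactly. Their poses are not given: they have to be found in the camera images.
- press: press bolted to the bench, steel base plate 275 x 210 mm. Its x axis runs from its front (pump block, pin) to its back (press frame), y to its left, z up; directions below are in this frame. Origin: at bench level under the middle of the grey pump block (90 x 150 mm, top 56 mm high). The frame (columns, crosshead, 162 mm high, 150 mm wide) stands 120 to 170 mm behind the origin
- plunger_top (a point): middle of the slightly domed top of the plunger's black mushroom knob (48 mm across, 15 mm thick, on a 13 mm rod over a steel barrel), 40 mm to the right of the press's origin; 112 mm above the bench when up, 90 mm when right down. The point moves with the plunger
- plunger (a joint): plunger travel in m: 0 up, 0.022 right down (end stop). It moves straight down against a spring of 4 N at the top to 9.5 N at the bottom, plus about 1 to 3 N for pumping, and rises by itself in about 0.3 s.
- lever_grip (a point): middle of the black upright cylindrical grip (16 mm across, 28 mm tall, from 87 to 115 mm above the bench) at the end of the flat steel release lever; the grip is 60 mm from the lever's upright pivot. Push the grip sideways.
- valve_pivot (a point): the lever's upright pivot axis at the lever's mid-height, 81 mm above the bench, 45 mm to the left and 5 mm to the back of the press's origin. Seen from above, the direction from here to lever_grip is the lever's direction.
- valve (a joint): release lever in rad: 0 closed (lever points to the press's left, +y, at a stop), 1.571 open (points to the front, -x); it closes clockwise seen from above, through the front left. It starts open, at 0.9 or more, stays where left, takes about 2 N at the grip. While it is open pumping does nothing; opening it lets the pin snap back in
- pin_out (a joint): how far the indicator pin is out, in m: 0 in, 0.030 fully out. With the lever closed each full stroke (at least 20 of the plunger's 22 mm down, then up to within 2 mm of the top) brings it 6 mm further, and it stays; shorter strokes may do nothing. Fully out after five full strokes; more strokes then run idle and do no harm
- pin_tip (a point): outer end of the steel indicator pin, 9 mm across, which comes out of a brass bushing in the front face of the pump block (towards -x), 34 mm above the bench, 40 mm to the right of the press's origin; 54 mm in front of the origin when in (level with the bushing), 84 mm when fully out, when a dark ring near its root shows
- pin: the indicator pin itself, origin at its outer end; not to be touched
- vial_1: loose glass sample vial with a black cap, 24 mm across, 56 mm tall, standing to the left of the press; origin at its underside
- petri_dish: loose covered dish, 61 mm across, 16 mm tall, to the right of the press; origin at its underside
- tweezers: loose tweezers, 118 mm long, lying to the right of the pump block; origin at the underside
- bottle_oil: loose white bottle with a red cap, 48 mm across, 112 mm tall, standing further left; origin at its underside
- fitting_box: loose round tin, 66 mm across, 54 mm tall, standing further left; origin at its underside
- screwdriver: loose screwdriver, 172 mm long, lying further left; origin at the underside
- beaker_1: loose plastic beaker, 62 mm across, 68 mm tall, standing further right; origin at its underside
- tape_roll: loose roll of tape, 66 mm across, 19 mm tall, lying further right; origin at its underside

How it is judged:
On the way, in this order (a step that is already met when the one before it is completed fails the run):
1. the release lever is fully closed (value of joint valve below 0.1 rad and value of joint pin_out below 0.004 m), for 0.2 s.
2. the plunger is pumped, the pin is more than half out (value of joint pin_out above 0.016 m).
3. the pin is fully out (value of joint pin_out above 0.028 m), for 0.2 s.
At the end, for the whole second after the job is handed in: the pin is out by more than 28 of its 30 mm, the release lever is within 0.1 rad of closed and the plunger is up within 2 mm (value of joint pin_out above 0.028 m and value of joint valve below 0.1 rad and value of joint plunger below 0.002 m); the robot touches nothing.
It fails at once if the fingers or the arm push on the indicator pin (over 1 N) (contact force between any of the fingers, the arm and pin above 1 N).
It fails at once if a loose thing is shifted by more than 15 mm, picked up or tipped (distance of any of vial_1, petri_dish, tweezers, bottle_oil, fitting_box, screwdriver, beaker_1, tape_roll from where it was at the start of the episode above 0.015 m or angle between any of vial_1, bottle_oil, beaker_1, fitting_box's own z axis and vertical above 0.5 rad).
It also fails if it takes over 48 s, if anything falls off the work surface, if the arm or the gripper's body presses on something with over 40 N, if the wrist force passes 120 N, or if a joint passes its speed limit or range.

ROBOT

A 6-joint arm with a two-finger parallel gripper is mounted at the origin on a cart in front of the work surface, level with it; the furniture and walls round the work are solid. World frame = base frame: x ahead of the robot, y to its left, z up, the work surface at z = 0. Lengths are in m, angles in rad, forces in N, time in s.
With the tool pointing down it reaches from about 0.425 to 0.95 m from the base axis. Payload 3.5 kg.
Tool frame: the origin (TCP) lies midway between the tips of the shut fingers; the grasp point (between the pads) lies 19 mm behind it; x points along the fingers, y is the direction in which the jaws open and shut, and the axes are right-handed (so a half turn about x gives the same grasp; the last joint's range is limited). The gripper opens to 85 mm and grips with 20 to 120 N. Pads are 22 mm wide; open, the fingers measure 114 mm over their backs; the gripper's body (76 mm by 85 mm) begins 54 mm behind the grasp point. The pads swing forward as they close: fully open they stand 13 mm farther back than shut.
Start: joints at [-1.296, 0.286, 1.577, -0, 1.279, -0.15], TCP at [0.278, -0.615, 0.231] pointing down, gripper open.
Joint ranges: [-2.77, 2.77], [-0.9, 2.22], [0.21, 2.48], [-1.53, 4.67], [0.24, 2.81], [-2.84, 2.84]. Speed limits (rad/s): [2.79, 2.79, 3.14, 3.14, 3.14, 3.14].

INTERFACE

Orientations are given as a unit quaternion [x, y, z, w].
In Python, from plant import ctrl, vision gives the robot as it stands. The module is installed in compiled form; this text tells all that it offers.
- The arm moves only by the tool play_rows, never from a script. Its arguments are lists of equal length, an entry for each row: "claw": the closure in counts, from 0 (fully open) to 255 (shut); "travel": the shift along the tool's x, y, z in m, a list of three; "dr": the turn, a rotation vector about the tool's x, y, z in rad, a list of three. In form: {"claw": [claw, ...], "travel": [[tx, ty, tz], ...], "dr": [[wx, wy, wz], ...]}. A call has 1 to 20 rows; each row is the pose to reach, as a shift and turn from the pose measured when the call began, along the tool's axes at that moment; what a row does not reach only later rows make up. A row lasts 1/10 s, in which the tool goes at most 50 mm and 8.59 degrees, less where a joint would pass 70% of its speed; a pose out of reach is approached as far as the arm can. A call with a gripper value outside its range is refused whole. The fingers move at their own pace and stop on an object; "force" is the grip in N (left out, the last holds). Time passes only in rows, so rows that repeat a pose let the fingers close. It gives the time, the measured TCP pose, the force and the opening at its end, in the units of the state.
- ctrl.get_state(): the state, without advancing time (a new reading comes with each control period).
- vision.read_camera(name): name is "scene" or "side" or "wrist"; returns a dict with "img" (420x560x3 uint8, red, green, blue), "range_z" (420x560 float32, m along the optical axis (not along the pixel's ray), 0 where there is no reading), "K" (3x3 intrinsics, pixels), "world_to_cam" (4x4, takes a point from world to camera coordinates). Camera axes: x right, y up, looking along -z (the intrinsics and any distortion apply to the point x, -y, -z); pixel columns grow to the right and rows downward; lengths in m; the calibration is good to about 2 mm. A picture is of the moment at which its call begins.
- ctrl.sign_off(): hands the job in, once; it reports no verdict.
The state is a dict: "time": time; "qpos": joint angles; "dq": joint speeds; "joint_efforts": joint torques, N m; "eef_pos": TCP position; "tcp_rot": TCP orientation; "contact_force": force on the tool from outside, world axes, zero at the start; "wrist_torque": the same for the moment, N m; "opening": opening from 0.0 (shut) to 1.0 (fully open).
Only numpy, scipy, OpenCV 4.12 (cv2) and the standard library are available. Lean on these libraries where they do the work, as an engineer would, in place of code of your own. Each camera call takes 0.05 s, during which the arm holds its last target.

## Working session

There is one attempt and no reset: what is moved stays moved. The work goes in short steps, Python scripts to look and compute and a tool call to move; the robot and the scene stay as the last step left them, time stands still between calls to the robot, and variables do not carry over. Pictures are saved under pics/ and viewed, and the job is handed in when it is done.

Besides the shell and the picture viewer there is one more tool, called after ">>>" as name(argument=value, ...), one argument or row to a line, values as JSON. play_rows: Moves the arm, as the interface text tells. Its arguments: {"type":"object","properties":{"claw":{"type":"array","items":{"type":"number"}},"travel":{"type":"array","items":{"type":"array","items":{"type":"number"}}},"dr":{"type":"array","items":{"type":"array","items":{"type":"number"}}},"force":{"type":"number"}},"required":["claw","travel","dr"]}

```bash
mkdir -p pics; python3 - <<'E'
from plant import ctrl, vision
import cv2,pickle
d={}
for n in ["scene","side"]:
    r=vision.read_camera(n); d[n]=r
    cv2.imwrite(f"pics/{n}0.png",r["img"][:,:,::-1]); print(n,r["K"].tolist(),r["world_to_cam"].round(3).tolist(), [k for k in r])
pickle.dump(d,open("d0.pkl","wb"))
print(ctrl.get_state())
E
```

```text
scene [[420.2878612162665, 0.0, 274.6883572495789], [0.0, 420.2878612162665, 212.61637841558584], [0.0, 0.0, 1.0]] [[0.459, -0.888, -0.0, -0.234], [0.47, 0.243, 0.849, -0.325], [-0.754, -0.39, 0.529, -0.812], [0.0, 0.0, 0.0, 1.0]] ['img', 'range_z', 'K', 'world_to_cam']
side [[487.458852776086, 0.0, 274.3904813777005], [0.0, 487.458852776086, 211.63689541508245], [0.0, 0.0, 1.0]] [[0.812, -0.583, -0.019, -0.431], [0.256, 0.327, 0.91, -0.22], [-0.524, -0.744, 0.414, -1.232], [0.0, 0.0, 0.0, 1.0]] ['img', 'range_z', 'K', 'world_to_cam']
{'time': 0.1, 'qpos': array([-1.29601840e+00,  2.87102182e-01,  1.57805604e+00,  7.68346217e-06,
        1.27859805e+00, -1.50015746e-01]), 'dq': array([-0.0001284 , -0.00105134, -0.00326675, -0.00042241, -0.0003175 ,
        0.00124247]), 'joint_efforts': array([ 1.30987455e-04, -4.07300556e+01, -2.93700349e+01, -1.76742415e-04,
        3.41048966e-03, -9.49478618e-06]), 'eef_pos': array([ 0.27804301, -0.61441254,  0.23005499]), 'tcp_rot': array([-0.69117167, -0.14982335,  0.69126186, -0.14829608]), 'contact_force': array([ 0.57871284, -0.51882293,  0.03924463]), 'wrist_torque': array([-0.00474912,  0.02898589,  0.01240553]), 'opening': 0.9978511871674428}
```

View pics/scene0.png

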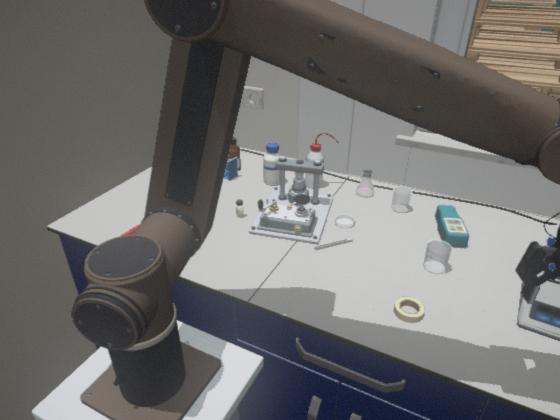

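View pics/side0.png

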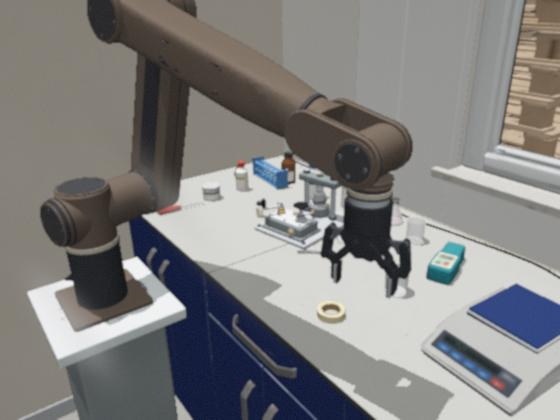

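The scene view shows the press at about (295,205), with the base plate corners around (253,232)–(325,237). In the side view it is at about (295,215). I'll zoom in on both.

```bash
python3 - <<'E'
import cv2
a=cv2.imread("pics/scene0.png")[140:260,220:370]; cv2.imwrite("pics/sc_z.png",cv2.resize(a,None,fx=5,fy=5,interpolation=cv2.INTER_CUBIC))
a=cv2.imread("pics/side0.png")[150:255,230:350]; cv2.imwrite("pics/si_z.png",cv2.resize(a,None,fx=5,fy=5,interpolation=cv2.INTER_CUBIC))
E
```

```text
(no output)
```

View pics/sc_z.png

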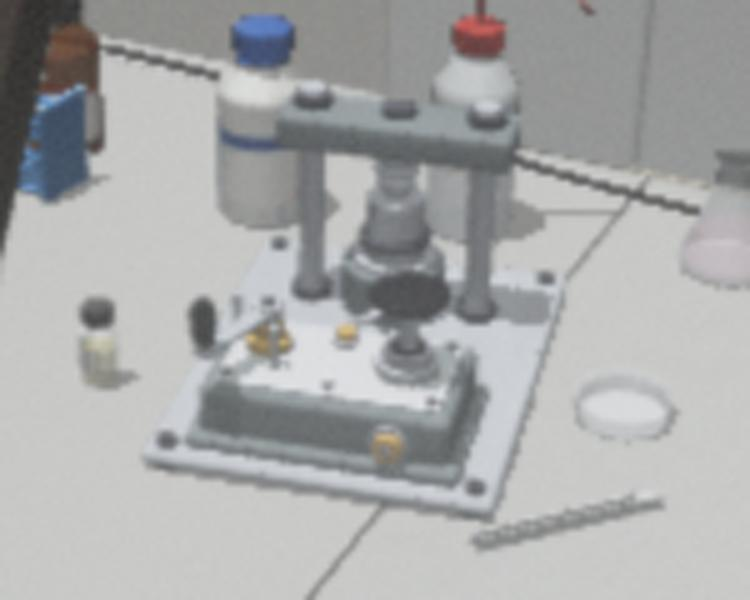

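View pics/si_z.png

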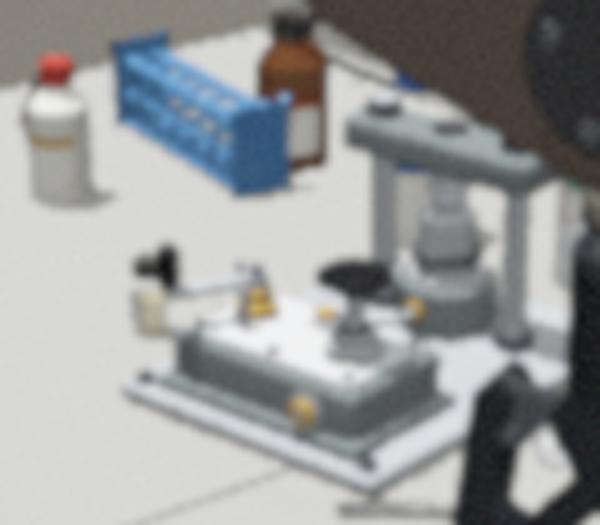

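Scene zoom: knob at (302,198.6), bushing (297,229), grip (260.6,204.6) next to the vial at (239.5,208). Side zoom: knob (301.4,205), bushing (290.4,232), grip (263,203). I'll triangulate these.

```bash
cat > h.py <<'E'
import numpy as np, pickle
def ray(r,u,v):
    K=r["K"];T=r["world_to_cam"]
    d=np.linalg.inv(K)@[u,v,1]; d=np.array([d[0],-d[1],-d[2]])
    return -T[:3,:3].T@T[:3,3], T[:3,:3].T@d
def plane(r,u,v,z):
    o,d=ray(r,u,v); return o+d*(z-o[2])/d[2]
def tri(a,b):
    A=[];B=[]
    for r,u,v in (a,b):
        o,d=ray(r,u,v); d=d/np.linalg.norm(d); P=np.eye(3)-np.outer(d,d); A.append(P);B.append(P@o)
    A=np.vstack(A);B=np.hstack(B); x=np.linalg.lstsq(A,B,rcond=None)[0]; return x, np.linalg.norm(A@x-B)
def proj(r,p):
    T=r["world_to_cam"]; c=T[:3,:3]@p+T[:3,3]; q=r["K"]@[c[0],-c[1],-c[2]]; return q[:2]/q[2]
E
python3 - <<'E'
from h import *
np.set_printoptions(precision=4,suppress=True)
d=pickle.load(open("d0.pkl","rb"));s=d["scene"];t=d["side"]
print(s["range_z"][200:204,300:304], (s["range_z"]>0).mean())
for n,a,b,z in [("knob",(302,198.6),(301.4,205),.107),("bush",(297,229),(290.4,232),.034),("grip",(260.6,204.6),(263,203),.101)]:
    print(n,tri((s,*a),(t,*b)),plane(s,*a,z),plane(t,*b,z))
for n,p in [("bl",(276,188.6)),("br",(329,195.6)),("fl",(253.4,228)),("fr",(315,237.4))]: print(n,plane(s,*p,.012))
print("vial",plane(s,239.5,217.0,0))
E
```

```text
[[1.18   1.1831 1.1806 1.1755]
 [1.1781 1.1757 1.177  1.1761]
 [1.1798 1.1748 1.1764 1.1795]
 [1.1781 1.1779 1.177  1.1829]] 0.9952295918367347
knob (array([ 0.6059, -0.038 ,  0.1069]), np.float64(0.0011477921314903558)) [ 0.6042 -0.0387  0.107 ] [ 0.6071 -0.037   0.107 ]
bush (array([ 0.5565, -0.0473,  0.0346]), np.float64(0.0007344353863694297)) [ 0.5564 -0.0472  0.034 ] [ 0.558  -0.0456  0.034 ]
grip (array([0.5273, 0.0533, 0.1035]), np.float64(0.0009963987531837837)) [0.5297 0.0548 0.101 ] [0.5316 0.0593 0.101 ]
bl [0.7777 0.1335 0.012 ]
br [ 0.8156 -0.0459  0.012 ]
fl [0.532  0.0822 0.012 ]
fr [ 0.571  -0.0976  0.012 ]
vial [0.5807 0.1604 0.    ]
```

```bash
cat >> h.py <<'E'
from scipy.spatial.transform import Rotation as Rn
YAW=0.206; O=np.array([.598,.0012]); 
def W(x,y,z): 
    c,s=np.cos(YAW),np.sin(YAW); return np.array([O[0]+c*x-s*y,O[1]+s*x+c*y,z])
def move(st,p,yaw):
    "target tool: x down, tool y axis at world yaw"
    R0=Rn.from_quat(st["tcp_rot"]); 
    y=np.array([np.cos(yaw),np.sin(yaw),0]);x=np.array([0,0,-1.]);z=np.cross(x,y)
    R1=Rn.from_matrix(np.stack([x,y,z],1))
    return R0.inv().apply(np.array(p)-st["eef_pos"]), (R0.inv()*R1).as_rotvec()
E
python3 - <<'E'
from h import *
from plant import ctrl
np.set_printoptions(precision=4,suppress=True)
st=ctrl.get_state(); M=Rn.from_quat(st["tcp_rot"]).as_matrix(); print(M, np.arctan2(M[1,1],M[0,1]))
for y in (0.206-np.pi/2,0.206,.206+np.pi/2): print(y,move(st,[.53,-.0,.25],y))
E
```

```text
[[-0.0006  0.4121 -0.9111]
 [ 0.0021 -0.9111 -0.4121]
 [-1.     -0.0021 -0.0003]] -1.1460045213931678
-1.3647963267948966 (array([-0.0188, -0.456 , -0.4828]), array([ 0.2188, -0.0001,  0.0022]))
0.206 (array([-0.0188, -0.456 , -0.4828]), array([-1.352 , -0.0017,  0.0016]))
1.7767963267948965 (array([-0.0188, -0.456 , -0.4828]), array([-2.9228, -0.0032, -0.0001]))
```

```bash
python3 - <<'E'
from h import *
from plant import ctrl
np.set_printoptions(precision=4,suppress=True)
st=ctrl.get_state()
print(move(st,[.47,.0,.27],-.165))
E
```

```text
(array([-0.0388, -0.4808, -0.4281]), array([-0.981 , -0.0014,  0.0018]))
```

>>> play_rows(
  claw=[255, 255, 255, 255, 255, 255, 255, 255, 255, 255, 255, 255, 255, 255, 255, 255, 255, 255],
  travel=[
    [-0.04, -0.03, -0.027],
    [-0.04, -0.07, -0.062],
    [-0.04, -0.105, -0.093],
    [-0.04, -0.14, -0.125],
    [-0.04, -0.175, -0.156],
    [-0.04, -0.21, -0.187],
    [-0.04, -0.245, -0.218],
    [-0.04, -0.28, -0.249],
    [-0.04, -0.315, -0.28],
    [-0.04, -0.35, -0.312],
    [-0.04, -0.385, -0.343],
    [-0.04, -0.42, -0.374],
    [-0.04, -0.455, -0.405],
    [-0.04, -0.48, -0.428],
    [-0.04, -0.48, -0.428],
    [-0.04, -0.48, -0.428],
    [-0.04, -0.48, -0.428],
    [-0.04, -0.48, -0.428],
  ],
  dr=[
    [0, 0, 0],
    [-0.1, 0, 0],
    [-0.2, 0, 0],
    [-0.3, 0, 0],
    [-0.4, 0, 0],
    [-0.5, 0, 0],
    [-0.6, 0, 0],
    [-0.7, 0, 0],
    [-0.8, 0, 0],
    [-0.9, 0, 0],
    [-0.98, 0, 0],
    [-0.98, 0, 0],
    [-0.98, 0, 0],
    [-0.98, 0, 0],
    [-0.98, 0, 0],
    [-0.98, 0, 0],
    [-0.98, 0, 0],
    [-0.98, 0, 0],
  ],
)

```text
time: 1.9
eef_pos: [0.47, -0.0018, 0.271]
tcp_rot: [0.54, 0.457, -0.54, 0.456]
contact_force: [-0.7, -0.6, -0.5]
opening: 0.002
```

```bash
python3 - <<'E'
from plant import ctrl, vision
import cv2,pickle
d={}
for n in ["wrist"]:
    r=vision.read_camera(n); d[n]=r
    cv2.imwrite(f"pics/{n}1.png",r["img"][:,:,::-1])
pickle.dump(d,open("d1.pkl","wb"))
st=ctrl.get_state();print(st["time"],st["eef_pos"],st["qpos"],st["opening"],st["contact_force"])
E
```

```text
1.95 [ 0.47002574 -0.0018281   0.27111811] [-2.21200070e-01 -2.11002228e-01  2.01629306e+00  1.81565233e-03
  1.33746075e+00 -5.35904652e-02] 0.00014504467543633126 [ 0.41171454  0.59110509 -0.63495933]
```

View pics/wrist1.png

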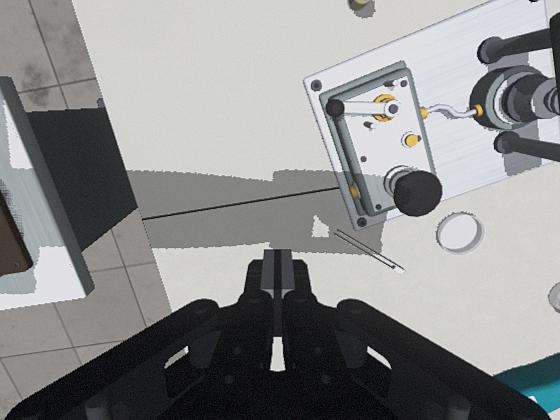

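The wrist view is clear. Grip top is at (337,107), pivot (393,109), knob (417,193), and the plate's front bolts at (316,85) and (361,222).

```bash
python3 - <<'E'
from h import *
import cv2
np.set_printoptions(precision=4,suppress=True)
r=pickle.load(open("d1.pkl","rb"))["wrist"]
g=cv2.cvtColor(r["img"],cv2.COLOR_RGB2GRAY); m=(g<50).astype(np.uint8); m[245:]=0
n,l,s,c=cv2.connectedComponentsWithStats(m)
for i in range(1,n):
    if s[i,4]>60: print(s[i],c[i])
for nm,p,z in [("grip",(337,107),.115),("pivot",(393,109),.085),("knob",(417,193),.110),("fl",(316,85),.012),("fr",(361,222),.012),("bush",(353,191),.034),("vial",(362,5),.05)]: print(nm,plane(r,*p,z))
im=r["img"][60:240,290:470,::-1]; cv2.imwrite("pics/w1z.png",cv2.resize(im,None,fx=3.3,fy=3.3,interpolation=cv2.INTER_CUBIC))
print(W(0,-.04,.1),W(.005,.045,.08))
E
```

```text
[549  13  11  97 557] [555.7612  48.3232]
[477  41  13  23  64] [480.7188  53.3438]
[504  76  23  45 125] [509.552  97.208]
[  26  108  112  137 8513] [ 83.682  169.3805]
[394 172  48  44 414] [405.1981 196.4082]
[142 187 197  34 229] [240.4716 203.1921]
[  0 190  24  55 337] [ 10.0861 220.4362]
grip [0.5354 0.0597 0.115 ]
pivot [0.5949 0.0468 0.085 ]
knob [ 0.6054 -0.0352  0.11  ]
fl [0.5313 0.0826 0.012 ]
fr [ 0.5686 -0.1     0.012 ]
bush [ 0.5578 -0.0475  0.034 ]
vial [0.5817 0.1487 0.05  ]
[ 0.6062 -0.038   0.1   ] [0.5937 0.0463 0.08  ]
```

View pics/w1z.png

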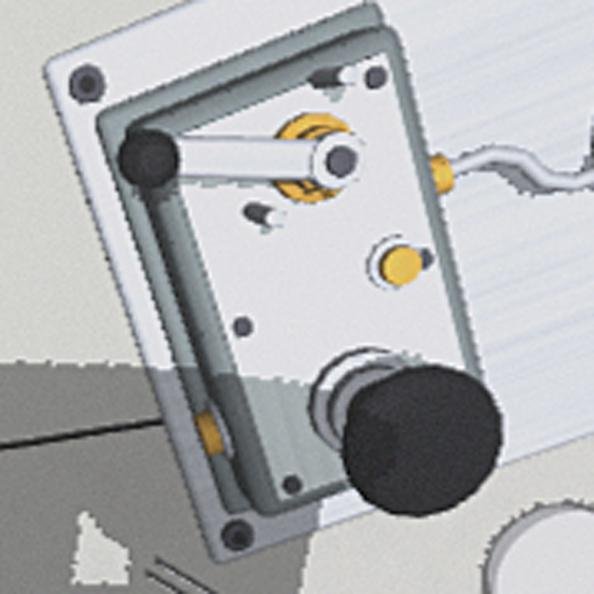

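```bash
python3 - <<'E'
from h import *
from plant import ctrl
np.set_printoptions(precision=4,suppress=True)
st=ctrl.get_state()
print(move(st,[.525,.024,.15],-.218),move(st,[.525,.024,.099],-.218))
E
```

```text
(array([ 0.1211,  0.05  , -0.0344]), array([ 0.05  , -0.0018,  0.0011])) (array([ 0.1721,  0.0501, -0.0343]), array([ 0.05  , -0.0018,  0.0011]))
```

>>> play_rows(
  claw=[255, 255, 255, 255, 255, 255, 255, 255],
  travel=[
    [0.03, 0.015, -0.01],
    [0.06, 0.03, -0.02],
    [0.09, 0.045, -0.03],
    [0.12, 0.05, -0.034],
    [0.145, 0.05, -0.034],
    [0.172, 0.05, -0.034],
    [0.172, 0.05, -0.034],
    [0.172, 0.05, -0.034],
  ],
  dr=[
    [0, 0, 0],
    [0.05, 0, 0],
    [0.05, 0, 0],
    [0.05, 0, 0],
    [0.05, 0, 0],
    [0.05, 0, 0],
    [0.05, 0, 0],
    [0.05, 0, 0],
  ],
)

```text
time: 2.75
eef_pos: [0.5248, 0.023, 0.0993]
tcp_rot: [0.552, 0.443, -0.552, 0.441]
contact_force: [-0.6, 0.0, 1.4]
opening: -0.001
```

```bash
python3 - <<'E'
from plant import ctrl, vision
import cv2,pickle
d={}
for n in ["wrist","scene"]:
    r=vision.read_camera(n); d[n]=r
    cv2.imwrite(f"pics/{n}2.png",r["img"][:,:,::-1])
a=cv2.imread("pics/scene2.png")[140:260,220:370]; cv2.imwrite("pics/sc_z2.png",cv2.resize(a,None,fx=5,fy=5,interpolation=cv2.INTER_CUBIC))
pickle.dump(d,open("d2.pkl","wb"))
st=ctrl.get_state();print(st["time"],st["eef_pos"],st["qpos"],st["opening"],st["contact_force"])
E
```

```text
2.85 [0.52620478 0.02302451 0.10108135] [-0.14991496  0.10909441  2.04022974  0.00219301  0.99002886  0.06772526] 0.0028866742992883624 [0.78949821 0.326159   0.37066122]
```

View pics/wrist2.png

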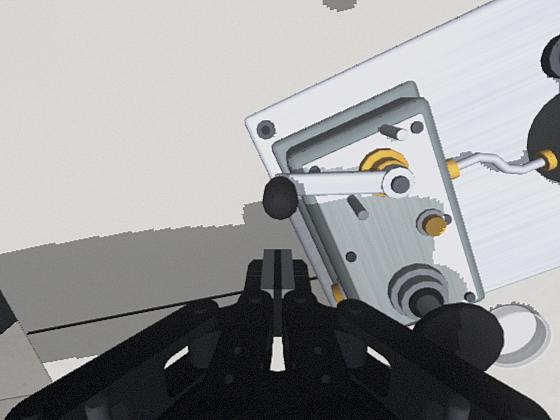

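View pics/sc_z2.png

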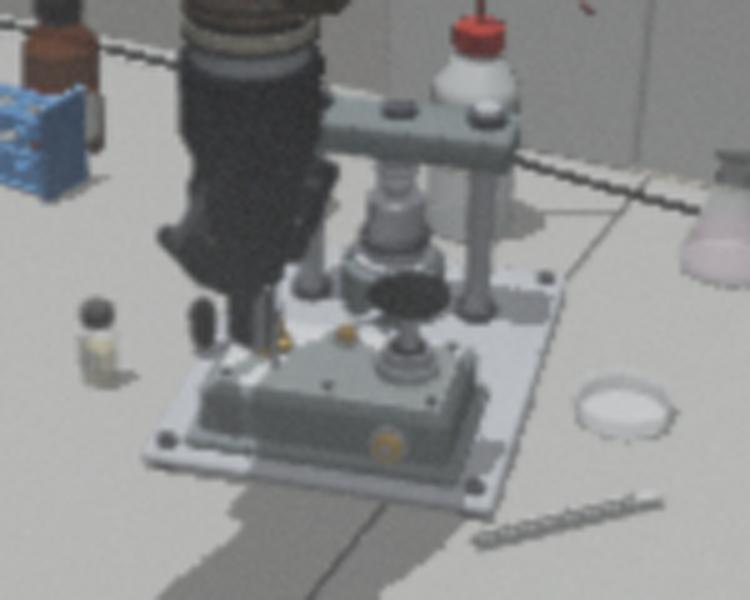

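The wrist image shows the fingertips at (278,252), just behind the grip at (280,198). I'll work out the closing arc now.

```bash
cat > arc.py <<'E'
from h import *
from plant import ctrl
np.set_printoptions(precision=3,suppress=True)
st=ctrl.get_state()
import sys
for th in eval(sys.argv[1]):
    s,c=np.sin(th),np.cos(th); off=.019
    p=W(.005-.064*s-off*c, .045+.064*c-off*s, .099)
    t,r=move(st,p,-1.365+th); print(round(th,2),p,t.round(3),r.round(3))
E
python3 arc.py "np.arange(1.2,-.01,-.1)"
```

```text
1.2 [0.527 0.038 0.099] [ 0.002 -0.002 -0.015] [-0.054 -0.002 -0.002]
1.1 [0.527 0.045 0.099] [ 0.002 -0.004 -0.021] [ 0.046 -0.002 -0.002]
1.0 [0.527 0.051 0.099] [ 0.002 -0.005 -0.028] [ 0.146 -0.002 -0.002]
0.9 [0.528 0.058 0.099] [ 0.002 -0.006 -0.034] [ 0.246 -0.002 -0.002]
0.8 [0.529 0.064 0.099] [ 0.002 -0.006 -0.041] [ 0.346 -0.002 -0.002]
0.7 [0.532 0.071 0.099] [ 0.002 -0.005 -0.048] [ 0.446 -0.002 -0.002]
0.6 [0.534 0.077 0.099] [ 0.002 -0.004 -0.054] [ 0.546 -0.003 -0.002]
0.5 [0.538 0.083 0.099] [ 0.002 -0.002 -0.061] [ 0.646 -0.003 -0.001]
0.4 [0.542 0.088 0.099] [ 0.002  0.001 -0.067] [ 0.746 -0.003 -0.001]
0.3 [0.546 0.093 0.099] [ 0.002  0.004 -0.073] [ 0.846 -0.003 -0.001]
0.2 [0.551 0.098 0.099] [ 0.002  0.008 -0.078] [ 0.946 -0.003 -0.001]
0.1 [0.556 0.102 0.099] [ 0.002  0.012 -0.083] [ 1.046 -0.003 -0.001]
-0.0 [0.562 0.105 0.099] [ 0.002  0.017 -0.088] [ 1.146 -0.003 -0.001]
```

>>> play_rows(
  claw=[255, 255, 255, 255, 255, 255, 255, 255, 255, 255, 255, 255, 255],
  travel=[
    [0.002, -0.002, -0.015],
    [0.002, -0.004, -0.021],
    [0.002, -0.005, -0.028],
    [0.002, -0.006, -0.034],
    [0.002, -0.006, -0.041],
    [0.002, -0.005, -0.048],
    [0.002, -0.004, -0.054],
    [0.002, -0.002, -0.061],
    [0.002, 0.001, -0.067],
    [0.002, 0.004, -0.073],
    [0.002, 0.008, -0.078],
    [0.002, 0.008, -0.078],
    [0.002, 0.008, -0.078],
  ],
  dr=[
    [0, 0, 0],
    [0.05, 0, 0],
    [0.15, 0, 0],
    [0.25, 0, 0],
    [0.35, 0, 0],
    [0.45, 0, 0],
    [0.55, 0, 0],
    [0.65, 0, 0],
    [0.75, 0, 0],
    [0.85, 0, 0],
    [0.95, 0, 0],
    [0.95, 0, 0],
    [0.95, 0, 0],
  ],
)

```text
time: 4.15
eef_pos: [0.5514, 0.0981, 0.1002]
tcp_rot: [0.694, 0.142, -0.691, 0.142]
contact_force: [-0.8, 0.2, 0.6]
opening: -0.002
```

```bash
python3 - <<'E'
from plant import ctrl, vision
import cv2,pickle
d={}
for n in ["wrist"]:
    r=vision.read_camera(n); d[n]=r
    cv2.imwrite(f"pics/{n}3.png",r["img"][:,:,::-1])
st=ctrl.get_state();print(st["time"],st["eef_pos"],st["contact_force"])
E
python3 arc.py "[.2,.15,.1,.05,0,-.05,-.1]"
```

```text
4.2 [0.55120131 0.09790261 0.09991882] [-0.53827609 -0.63641323 -0.14179898]
0.2 [0.551 0.098 0.099] [0.001 0.    0.   ] [-0.002 -0.004 -0.   ]
0.15 [0.554 0.1   0.099] [ 0.001 -0.001 -0.003] [ 0.048 -0.004  0.   ]
0.1 [0.556 0.102 0.099] [ 0.001 -0.001 -0.006] [ 0.098 -0.004  0.   ]
0.05 [0.559 0.103 0.099] [ 0.001 -0.002 -0.009] [ 0.148 -0.004  0.   ]
0 [0.562 0.105 0.099] [ 0.001 -0.002 -0.013] [ 0.198 -0.004  0.   ]
-0.05 [0.565 0.107 0.099] [ 0.001 -0.003 -0.016] [ 0.248 -0.004  0.001]
-0.1 [0.568 0.108 0.099] [ 0.001 -0.003 -0.019] [ 0.298 -0.004  0.001]
```

View pics/wrist3.png

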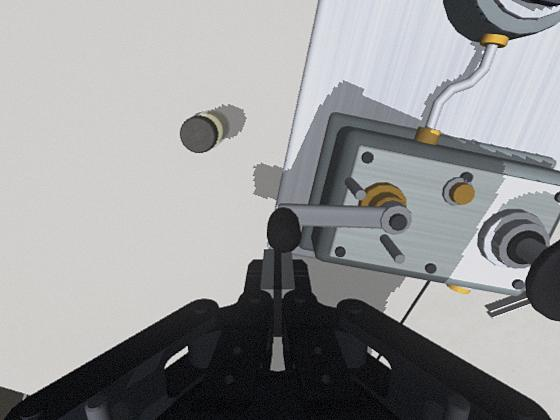

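The lever followed the fingers: grip at (284,229), with the closed-stop post at (355,188) just ahead of the lever. I'll push on to the stop.

>>> play_rows(
  claw=[255, 255, 255, 255, 255],
  travel=[
    [0.001, -0.001, -0.003],
    [0.001, -0.001, -0.006],
    [0.001, -0.002, -0.009],
    [0.001, -0.002, -0.012],
    [0.001, -0.002, -0.012],
  ],
  dr=[
    [0.05, 0, 0],
    [0.1, 0, 0],
    [0.15, 0, 0],
    [0.2, 0, 0],
    [0.2, 0, 0],
  ],
)

```text
time: 4.7
eef_pos: [0.5611, 0.1047, 0.099]
tcp_rot: [0.704, 0.073, -0.702, 0.072]
contact_force: [-0.6, -0.6, 0.2]
opening: -0.001
```

```bash
cat > w.py <<'E'
from plant import ctrl, vision
import cv2,pickle,sys
r=vision.read_camera("wrist")
cv2.imwrite(f"pics/wrist{sys.argv[1]}.png",r["img"][:,:,::-1]); pickle.dump(r,open(f"w{sys.argv[1]}.pkl","wb"))
st=ctrl.get_state();print(st["time"],st["eef_pos"],st["contact_force"])
E
python3 w.py 4
```

```text
4.75 [0.56109414 0.10461902 0.09897433] [-0.68007018  0.23561889  0.51518727]
```

View pics/wrist4.png

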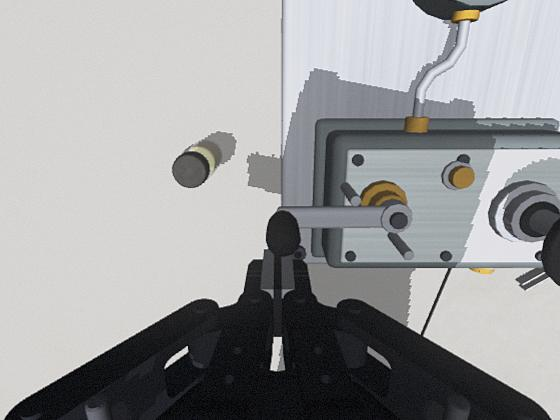

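The lever at (285–397, 217) is now parallel to the block edge. There is no stop force yet, so I'll creep on.

>>> play_rows(
  claw=[255, 255, 255, 255],
  travel=[
    [0, 0, -0.001],
    [0, 0, -0.002],
    [0, 0, -0.003],
    [0, 0, -0.003],
  ],
  dr=[
    [0, 0, 0],
    [0, 0, 0],
    [0, 0, 0],
    [0, 0, 0],
  ],
)

```text
time: 5.15
eef_pos: [0.5618, 0.1049, 0.0988]
tcp_rot: [-0.702, -0.074, 0.705, -0.073]
contact_force: [-7.4, -1.2, 5.4]
opening: 0.004
```

>>> play_rows(
  claw=[255, 255, 255],
  travel=[
    [0, 0, -0.004],
    [0, 0, -0.004],
    [0, 0, -0.004],
  ],
  dr=[
    [0, 0, 0],
    [0, 0, 0],
    [0, 0, 0],
  ],
)

```text
time: 5.45
eef_pos: [0.5619, 0.105, 0.0987]
tcp_rot: [-0.698, -0.074, 0.709, -0.073]
contact_force: [-13.2, -3.1, 10.4]
opening: 0.002
```

```bash
python3 w.py 5; python3 - <<'E'
from h import *
from plant import ctrl
np.set_printoptions(precision=3,suppress=True)
st=ctrl.get_state()
for p in [[.548,.10,.10],[.548,.10,.15],[.6058,-.037,.15],[.6058,-.037,.118]]: print(p,move(st,p,-1.365))
r=pickle.load(open("w5.pkl","rb"))
E
```

```text
5.5 [0.56192983 0.10495545 0.09872753] [-13.80979035  -3.43287315   9.45394503]
[0.548, 0.1, 0.1] (array([-0.001,  0.002,  0.015]), array([0.003, 0.015, 0.002]))
[0.548, 0.1, 0.15] (array([-0.051,  0.002,  0.015]), array([0.003, 0.015, 0.002]))
[0.6058, -0.037, 0.15] (array([-0.052,  0.148, -0.013]), array([0.003, 0.015, 0.002]))
[0.6058, -0.037, 0.118] (array([-0.02 ,  0.148, -0.013]), array([0.003, 0.015, 0.002]))
```

View pics/wrist5.png

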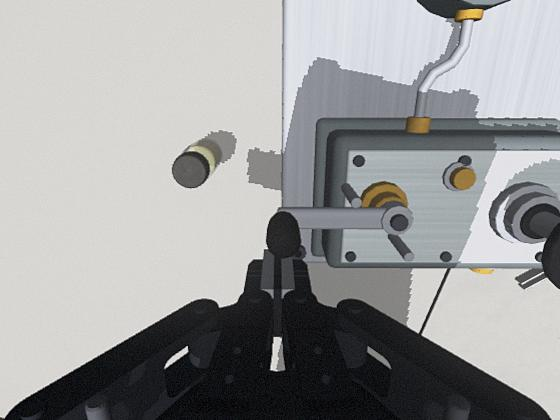

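The force rose to 14 N with no further motion, so the lever is on its stop. Next I back off, go up, and move over the knob.

>>> play_rows(
  claw=[255, 255, 255, 255, 255, 255, 255, 255, 255, 255],
  travel=[
    [0, 0.001, 0.01],
    [-0.02, 0.002, 0.018],
    [-0.052, 0.002, 0.018],
    [-0.052, 0.04, 0.01],
    [-0.052, 0.08, 0],
    [-0.052, 0.12, -0.008],
    [-0.052, 0.148, -0.013],
    [-0.03, 0.148, -0.013],
    [-0.022, 0.148, -0.013],
    [-0.022, 0.148, -0.013],
  ],
  dr=[
    [0, 0.015, 0],
    [0, 0.015, 0],
    [0, 0.015, 0],
    [0, 0.015, 0],
    [0, 0.015, 0],
    [0, 0.015, 0],
    [0, 0.015, 0],
    [0, 0.015, 0],
    [0, 0.015, 0],
    [0, 0.015, 0],
  ],
)

```text
time: 6.5
eef_pos: [0.6043, -0.0368, 0.1182]
tcp_rot: [-0.702, -0.075, 0.705, -0.073]
contact_force: [1.2, 0.2, -0.2]
opening: 0.003
```

```bash
python3 w.py 6; python3 - <<'E'
from h import *
from plant import ctrl,vision
import cv2
np.set_printoptions(precision=3,suppress=True)
st=ctrl.get_state()
for p in [[.6058,-.037,.118],[.6058,-.037,.089]]: print(p,move(st,p,-1.365))
ims=[]
for n,(y,x) in (("scene",(140,220)),("side",(140,230))):
    ims.append(cv2.resize(vision.read_camera(n)["img"][y:y+120,x:x+130,::-1],None,fx=3,fy=3,interpolation=cv2.INTER_CUBIC))
cv2.imwrite("pics/both6.png",cv2.hconcat(ims))
E
```

```text
6.55 [ 0.60496687 -0.03659414  0.11937308] [0.08018141 0.60336511 0.75344436]
[0.6058, -0.037, 0.118] (array([ 0.001,  0.001, -0.001]), array([0.003, 0.002, 0.003]))
[0.6058, -0.037, 0.089] (array([ 0.03 ,  0.001, -0.001]), array([0.003, 0.002, 0.003]))
```

View pics/wrist6.png

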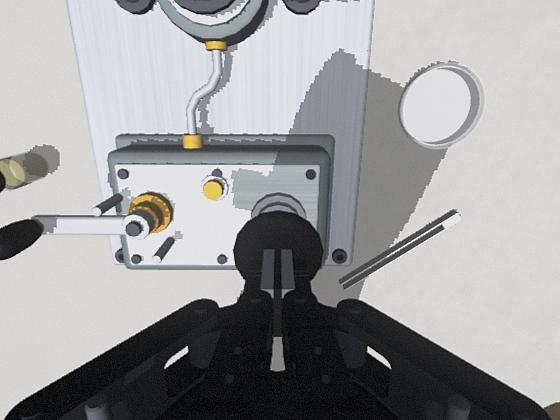

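View pics/both6.png

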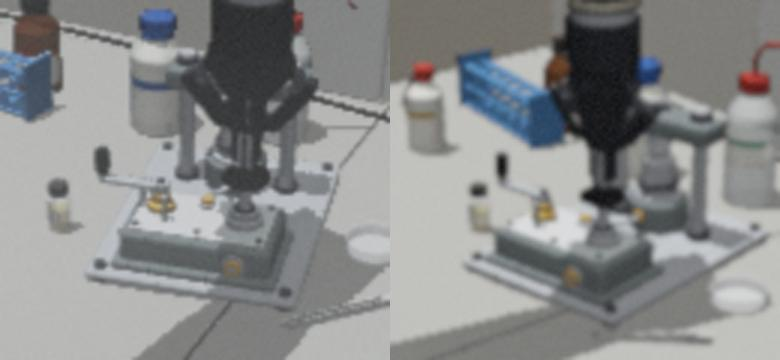

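The lever lies along the block's long direction and the fingertips are centred over the knob at (278,248). First stroke down.

>>> play_rows(
  claw=[255, 255, 255, 255, 255],
  travel=[
    [0.01, 0, -0.001],
    [0.02, 0, -0.001],
    [0.03, 0, -0.001],
    [0.032, 0, -0.001],
    [0.032, 0, -0.001],
  ],
  dr=[
    [0, 0, 0],
    [0, 0, 0],
    [0, 0, 0],
    [0, 0, 0],
    [0, 0, 0],
  ],
)

```text
time: 7.15
eef_pos: [0.6087, -0.036, 0.091]
tcp_rot: [0.705, 0.074, -0.702, 0.074]
contact_force: [-0.5, 1.2, 9.2]
opening: -0.001
```

>>> play_rows(
  claw=[255, 255, 255],
  travel=[
    [0.004, 0, 0.002],
    [0.007, 0, 0.002],
    [0.007, 0, 0.002],
  ],
  dr=[
    [0, 0, 0],
    [0, 0, 0],
    [0, 0, 0],
  ],
)

```text
time: 7.45
eef_pos: [0.6088, -0.0361, 0.0899]
tcp_rot: [0.706, 0.075, -0.701, 0.074]
contact_force: [-8.2, 3.4, 23.2]
opening: -0.001
```

At the stop: 23 N with z at 0.090. Now let it up and check the pin.

>>> play_rows(
  claw=[255, 255, 255, 255, 255, 255],
  travel=[
    [-0.01, 0, 0.003],
    [-0.02, 0, 0.003],
    [-0.029, 0, 0.003],
    [-0.029, 0, 0.003],
    [-0.029, 0, 0.003],
    [-0.029, 0, 0.003],
  ],
  dr=[
    [0, 0, 0],
    [0, 0, 0],
    [0, 0, 0],
    [0, 0, 0],
    [0, 0, 0],
    [0, 0, 0],
  ],
)

```text
time: 8.05
eef_pos: [0.6046, -0.0366, 0.1173]
tcp_rot: [0.705, 0.075, -0.702, 0.074]
contact_force: [-0.5, 0.4, 0.5]
opening: -0.004
```

```bash
cat > b.py <<'E'
from plant import vision,ctrl
import cv2,sys
ims=[]
for n,(y,x) in (("scene",(190,260)),("side",(190,255))):
    ims.append(cv2.resize(vision.read_camera(n)["img"][y:y+60,x:x+65,::-1],None,fx=6,fy=6,interpolation=cv2.INTER_CUBIC))
cv2.imwrite(f"pics/both{sys.argv[1]}.png",cv2.hconcat(ims))
st=ctrl.get_state();print(st["time"],st["eef_pos"],st["contact_force"])
E
python3 b.py 7
```

```text
8.15 [ 0.60489518 -0.03664651  0.1176318 ] [-0.58185426 -0.36379406  0.19762776]
```

View pics/both7.png

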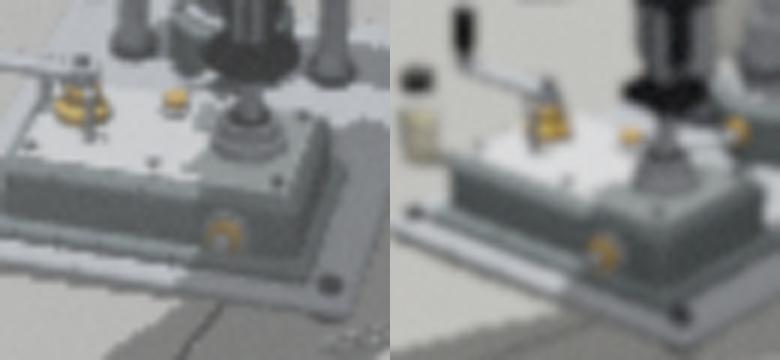

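A grey pin end has appeared in the bushing (scene crop (222,240)). I'll continue with two full strokes per call.

>>> play_rows(
  claw=[255, 255, 255, 255, 255, 255, 255, 255, 255, 255, 255, 255, 255, 255, 255, 255, 255, 255, 255, 255],
  travel=[
    [0.01, 0, 0],
    [0.02, 0, 0],
    [0.03, 0, 0],
    [0.036, 0, 0],
    [0.036, 0, 0],
    [0.036, 0, 0],
    [0.018, 0, 0],
    [0, 0, 0],
    [0, 0, 0],
    [0, 0, 0],
    [0.01, 0, 0],
    [0.02, 0, 0],
    [0.03, 0, 0],
    [0.036, 0, 0],
    [0.036, 0, 0],
    [0.036, 0, 0],
    [0.018, 0, 0],
    [0, 0, 0],
    [0, 0, 0],
    [0, 0, 0],
  ],
  dr=[
    [0, 0, 0],
    [0, 0, 0],
    [0, 0, 0],
    [0, 0, 0],
    [0, 0, 0],
    [0, 0, 0],
    [0, 0, 0],
    [0, 0, 0],
    [0, 0, 0],
    [0, 0, 0],
    [0, 0, 0],
    [0, 0, 0],
    [0, 0, 0],
    [0, 0, 0],
    [0, 0, 0],
    [0, 0, 0],
    [0, 0, 0],
    [0, 0, 0],
    [0, 0, 0],
    [0, 0, 0],
  ],
)

```text
time: 10.15
eef_pos: [0.6038, -0.0364, 0.1154]
tcp_rot: [0.704, 0.075, -0.702, 0.074]
contact_force: [-0.1, 0.5, -0.9]
opening: -0.001
```

```bash
python3 b.py 8
```

```text
10.25 [ 0.60331097 -0.03630137  0.11465043] [-0.84455712  1.71267974 -0.89729446]
```

View pics/both8.png

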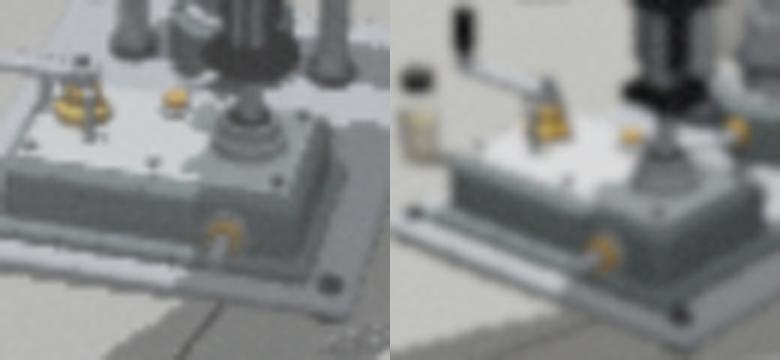

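The pin is clearly longer, reaching (213,255) in the scene crop. Two more strokes, starting slightly higher.

>>> play_rows(
  claw=[255, 255, 255, 255, 255, 255, 255, 255, 255, 255, 255, 255, 255, 255, 255, 255, 255, 255, 255, 255],
  travel=[
    [0.01, 0, -0.002],
    [0.02, 0, -0.002],
    [0.03, 0, -0.002],
    [0.034, 0, -0.002],
    [0.034, 0, -0.002],
    [0.034, 0, -0.002],
    [0.016, 0, -0.002],
    [-0.004, 0, -0.002],
    [-0.004, 0, -0.002],
    [-0.004, 0, -0.002],
    [0.01, 0, -0.002],
    [0.02, 0, -0.002],
    [0.03, 0, -0.002],
    [0.034, 0, -0.002],
    [0.034, 0, -0.002],
    [0.034, 0, -0.002],
    [0.016, 0, -0.002],
    [-0.004, 0, -0.002],
    [-0.004, 0, -0.002],
    [-0.004, 0, -0.002],
  ],
  dr=[
    [0, 0, 0],
    [0, 0, 0],
    [0, 0, 0],
    [0, 0, 0],
    [0, 0, 0],
    [0, 0, 0],
    [0, 0, 0],
    [0, 0, 0],
    [0, 0, 0],
    [0, 0, 0],
    [0, 0, 0],
    [0, 0, 0],
    [0, 0, 0],
    [0, 0, 0],
    [0, 0, 0],
    [0, 0, 0],
    [0, 0, 0],
    [0, 0, 0],
    [0, 0, 0],
    [0, 0, 0],
  ],
)

```text
time: 12.25
eef_pos: [0.6041, -0.0357, 0.116]
tcp_rot: [-0.702, -0.076, 0.704, -0.073]
contact_force: [0.2, -0.0, -1.6]
opening: -0.002
```

```bash
python3 b.py 9
```

```text
12.35 [ 0.60348605 -0.03557246  0.1152899 ] [-0.60290201  0.90774483  0.05188853]
```

View pics/both9.png

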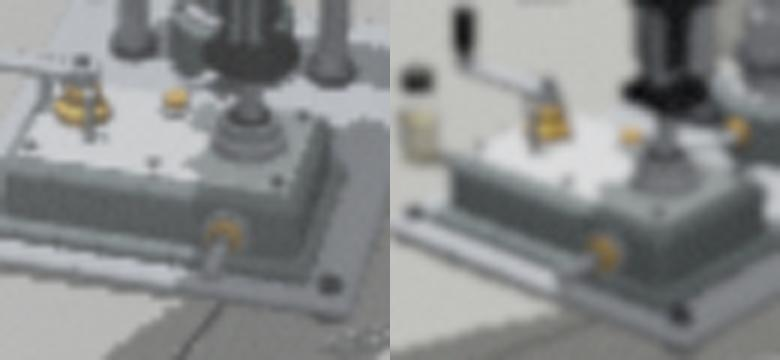

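The pin is longer again, about (205,265). Two more strokes, since extra ones run idle, then I'll check from above.

>>> play_rows(
  claw=[255, 255, 255, 255, 255, 255, 255, 255, 255, 255, 255, 255, 255, 255, 255, 255, 255, 255, 255, 255],
  travel=[
    [0.01, 0, -0.002],
    [0.02, 0, -0.002],
    [0.03, 0, -0.002],
    [0.034, 0, -0.002],
    [0.034, 0, -0.002],
    [0.034, 0, -0.002],
    [0.016, 0, -0.002],
    [-0.004, 0, -0.002],
    [-0.004, 0, -0.002],
    [-0.004, 0, -0.002],
    [0.01, 0, -0.002],
    [0.02, 0, -0.002],
    [0.03, 0, -0.002],
    [0.034, 0, -0.002],
    [0.034, 0, -0.002],
    [0.034, 0, -0.002],
    [0.016, 0, -0.002],
    [-0.004, 0, -0.002],
    [-0.004, 0, -0.002],
    [-0.004, 0, -0.002],
  ],
  dr=[
    [0, 0, 0],
    [0, 0, 0],
    [0, 0, 0],
    [0, 0, 0],
    [0, 0, 0],
    [0, 0, 0],
    [0, 0, 0],
    [0, 0, 0],
    [0, 0, 0],
    [0, 0, 0],
    [0, 0, 0],
    [0, 0, 0],
    [0, 0, 0],
    [0, 0, 0],
    [0, 0, 0],
    [0, 0, 0],
    [0, 0, 0],
    [0, 0, 0],
    [0, 0, 0],
    [0, 0, 0],
  ],
)

```text
time: 14.35
eef_pos: [0.6042, -0.0349, 0.1166]
tcp_rot: [-0.701, -0.076, 0.706, -0.072]
contact_force: [-0.0, 0.1, 0.5]
opening: -0.001
```

```bash
python3 b.py 10; python3 - <<'E'
from h import *
from plant import ctrl
np.set_printoptions(precision=3,suppress=True)
print(move(ctrl.get_state(),[.46,-.06,.25],-1.365))
E
```

```text
14.45 [ 0.60369241 -0.03476054  0.11597528] [-0.16732946 -0.12368305 -0.28744304]
(array([-0.133, -0.006,  0.147]), array([0.005, 0.008, 0.007]))
```

View pics/both10.png

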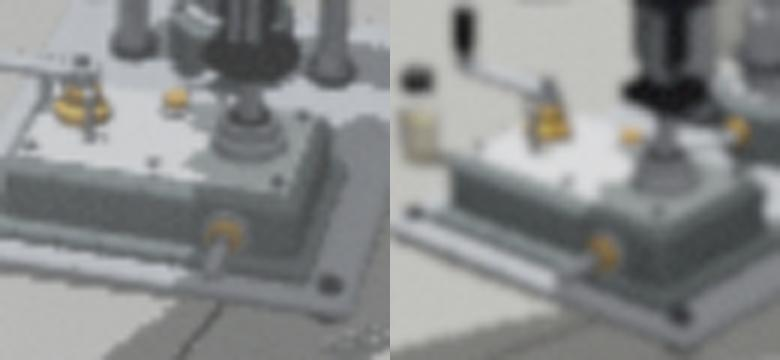

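The pin looks much the same as in the last view. I'll rise and look from above the front to measure it.

>>> play_rows(
  claw=[255, 255, 255, 255, 255, 255, 255, 255],
  travel=[
    [-0.04, 0, 0],
    [-0.08, 0, 0.02],
    [-0.12, 0, 0.06],
    [-0.13, 0, 0.1],
    [-0.13, 0, 0.14],
    [-0.13, 0, 0.145],
    [-0.13, 0, 0.145],
    [-0.13, 0, 0.145],
  ],
  dr=[
    [0, 0, 0],
    [0, 0, 0],
    [0, 0, 0],
    [0, 0, 0],
    [0, 0, 0],
    [0, 0, 0],
    [0, 0, 0],
    [0, 0, 0],
  ],
)

```text
time: 15.25
eef_pos: [0.4635, -0.0657, 0.2462]
tcp_rot: [-0.7, -0.077, 0.707, -0.072]
contact_force: [0.1, 0.7, -0.1]
opening: -0.003
```

```bash
python3 w.py 11; python3 - <<'E'
import cv2
a=cv2.imread("pics/wrist11.png")[0:230,100:400]; cv2.imwrite("pics/w11z.png",cv2.resize(a,None,fx=2.5,fy=2.5,interpolation=cv2.INTER_CUBIC))
E
```

```text
15.3 [ 0.46379859 -0.065625    0.24634001] [-0.26544107  0.14731027 -0.24613802]
```

View pics/w11z.png

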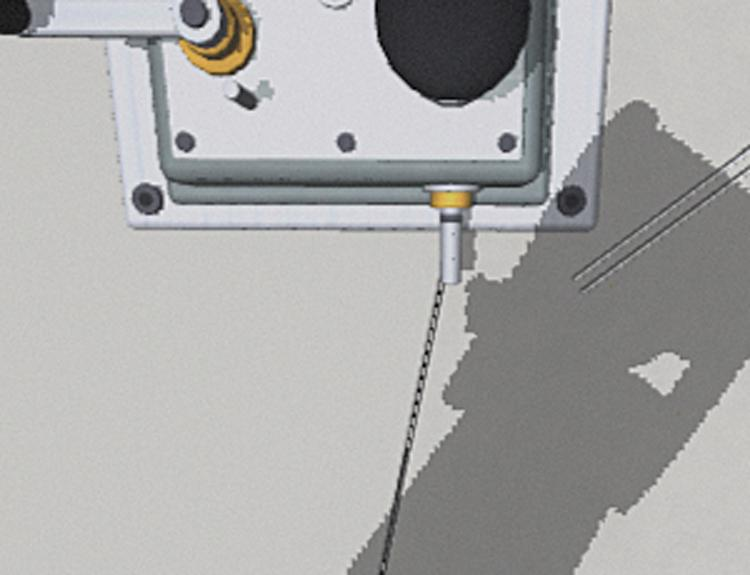

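The dark ring shows at the root (450,216 zoomed) and the pin tip is at (451,283). I'll measure the pin length and the lever angle.

```bash
python3 - <<'E'
from h import *
np.set_printoptions(precision=4,suppress=True)
r=pickle.load(open("w11.pkl","rb"))
t=plane(r,280.3,113.2,.034);b=plane(r,280.3,83.4,.034); print(t,b,np.linalg.norm(t-b),W(-.084,-.04,.034))
# lever direction: lever edges, left lower/upper mid from zoomed (30,17)->(195,14)
p=plane(r,178,5.2,.09);
print(np.arctan2(*(plane(r,112,14.5,.0825)-plane(r,152,14.9,.0825))[[1,0]])-np.pi/2-YAW)
# knob front edge & rear?
a=plane(r,280.8,42.4,.098); print(a,W(-.024,-.04,.1))
from plant import ctrl;print(ctrl.get_state()["time"])
E
```

```text
[ 0.5243 -0.0544  0.034 ] [ 0.5535 -0.0481  0.034 ] 0.029876832554596215 [ 0.524  -0.0551  0.034 ]
-0.005794016926582685
[ 0.5828 -0.042   0.098 ] [ 0.5827 -0.0429  0.1   ]
15.3
```

Pin out 29.9 mm, lever about 0 rad, plunger up, robot clear. Handing in.

```bash
python3 -c "
from plant import ctrl
print(ctrl.sign_off())"
```

```text
the job is handed in; nothing more can be done
None
```

The press is pumped up and the job is handed in; the robot's clock read 15.3 s at the last check. I pushed the release lever round with the closed fingers to its stop, where the force rose to 14 N with no further movement. I then gave the plunger seven strokes, meant as five plus spares, and moved the arm clear.

The last wrist picture, taken before hand-in, gave:
- **Pin:** 29.9 mm out, with the tip within 1 mm of its expected fully-out position and the dark ring showing at its root.
- **Lever:** about 0.006 rad from closed.
- **Plunger:** the front edge of the knob is where it should be with the plunger up.
- **Contact:** wrist force close to zero, with nothing touching the robot.

None of the checks disagreed. I measured the stroke depth and force only on the first stroke (down to 90 mm, 23 N at the stop). I did not re-measure the positions of the loose things; in the pictures those in view looked unmoved.

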